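# Check a return spring on the bench tester

## Task

The nest plate with the return spring lies loose on the tester, riding on top of the locating pins short of its place: without lifting it off, slide it along the guide rails towards the column until its holes drop over the pins and it lies fully down. Then press the red palm knob down until the red pointer stands level with the green reference band and no deeper, hold it there for a good second, and let the ram come all the way back up. Leave the band's setting and the other things on the bench alone.

Things in the scene. Friction and masses are not known exactly. Their poses are not given: they have to be found in the camera images.
- tester: Blue bench spring tester, fixed to the bench. Origin: on the bench top under the ram's axis; y runs along the guide rails towards the column, z up. Base 160 mm (x, centred) by 270 mm (y -115 to +155 mm), 15 mm high. Column 50 by 34 mm at y +118 to +152 mm. Overarm 44 mm wide, from the column to y -22 mm, underside 100 mm, top 130 mm above the bench.
- seat (a point): Where the plate's origin lies when home: on the base's top midway between the pins, 15 mm above the bench. Four fixed brass pins, 12 mm across, 7 mm high, bullet-nosed (7 mm across at the top), stand at x +-42, y +-50 mm from it (tester axes). Two steel guide rails, 16 mm high above the base, from y -60 to +105 mm, leave a channel 125 mm wide, centred on x = 0.
- plate: Loose aluminium nest plate, 120 mm (x) by 200 mm (y) by 10 mm, 0.55 to 0.85 kg. Origin: centre of its underside; axes as the tester's when home. Four 14 mm holes at x +-42, y +-50 mm. It starts in the channel 16 to 36 mm short of home (towards the tester's -y), riding on the pin tops, underside 22 mm above the bench. Home it has fallen 7 mm. Pushed at 30 mm/s or less it drops reliably.
- push_end (a point): Middle of the plate's end face away from the column (plate x 0, y -100 mm), 12.5 mm above the plate's underside. The end face is 25 mm high there: the plate's 10 mm edge and above it an upstanding lip 80 mm long, 5 mm thick.
- return_spring (a joint): Compression of the return spring on the spigot in the plate's middle (m, 0 = free: 50 mm tall, 31 mm across, 550 N/m). It stays on the plate. With the plate home its top lies 75 mm above the bench, 12 mm below the foot of the raised ram.
- ram (a joint): Downward travel of the ram (m, 0 = fully up, stop at 0.042). It slides vertically in the overarm and has a weak return spring of its own (1.5 N at the top, 50 N/m). It meets the spring after 12 mm when the plate is home; the band is reached at 20 to 32 mm and about 7 to 15 N. Let go, it comes back up by itself.
- palm_top (a point): Centre of the flat top of the red mushroom palm knob on the ram, 44 mm across; 225 mm above the bench when the ram is up. Press it from above.
- pointer_tip (a point): Tip of the red pointer bar (4 mm high) fixed on the ram beside the scale post; it moves with the ram, 178 mm above the bench when up.
- green_band (a point): Middle height of the green reference band (collar 18 by 27 mm, 8 mm high) clamped round a white scale post on the overarm (y +35 to +61 mm, top 188 mm above the bench), at the edge facing the pointer; 146 to 158 mm above the bench, set anew each time. The spring is at its reference length when the pointer tip is level with this point, so within the band.
- stock_bin: Orange open bin with spare springs, 150 by 100 by 60 mm, bystander. Origin: centre of its underside.
- caliper: Steel caliper lying flat, 200 mm long along its x, bystander. Origin: about its middle, underside.
- oil_bottle: White bottle with red cap, 56 mm across, 150 mm tall, bystander. Origin: centre of its underside.
- screwdriver: Screwdriver lying flat, 200 mm long along its x, bystander. Origin: on its underside.

How it is judged:
By the outcome, as a careful person would: the job done as asked, in the order asked, and still so for the second after the job is handed in, with the robot touching nothing.
It also fails if it takes over 58 s, if anything falls off the work surface, if the arm or the gripper's body presses on something with over 40 N, if the wrist force passes 120 N, or if a joint passes its speed limit or range.

## Robot

A 6-joint arm with a two-finger parallel gripper is mounted at the origin on the work surface. World frame = base frame: x ahead of the robot, y to its left, z up, the work surface at z = 0. Lengths are in mm, angles in rad, forces in N, time in s.
With the tool pointing down it reaches from about 300 to 775 mm from the base axis. Payload 14.6 kg.
Tool frame: the origin (TCP) lies on the centre line of the jaws, within the pads' length; the fingertips stand manip.finger_overhang ahead of it and the grasp point (between the pads) lies 11 mm behind it (manip.finger_overhang is the distance from the TCP to the fingertips, in mm); y points along the fingers, x is the direction in which the jaws open and shut, and the axes are right-handed (so a half turn about y gives the same grasp; the last joint's range is limited). The gripper opens to 94 mm and grips with 3 to 60 N. Pads are 16 mm wide; open, the fingers measure 119 mm over their backs; the gripper's body (75 mm by 177 mm) begins 78 mm behind the grasp point.
Start: joints at [-1.333, 0.3, 1.521, -0, 1.321, -0.067], TCP at [165.049, -524.641, 213.446] pointing down, gripper open.
Joint ranges: [-3.03, 3.03], [-0.79, 2.21], [0.23, 2.52], [-1.04, 4.18], [0, 3.07], [-2.55, 2.55]. Speed limits (rad/s): [2.22, 2.22, 2.57, 3.14, 3.14, 3.14].

## Interface

Orientations are given as [roll, pitch, yaw] about the fixed x, y, z axes, in that order (R = Rz(yaw) Ry(pitch) Rx(roll)).
In Python, from cell import monitor, viewer, ticket, manip gives the robot as it stands.
- The arm moves only by the shell command python3 -m jog 'ROWS' [FORCE]. ROWS is JSON, a list of rows, each an object of numbers: "grip": the finger opening in cm, from 0 to 9.4; "dx", "dy", "dz": the shift along the tool's x, y, z in cm; "spin": the turn about the tool's y in degrees. In form: [{"grip": .., "dx": .., "dy": .., "dz": .., "spin": ..}, ...]. A call has 1 to 20 rows; each row is the pose to reach, as a shift and turn from the pose commanded when the call began, along the tool's axes at that moment; what a row does not reach only later rows make up. A row lasts 1/8 s, in which the tool goes at most 62.5 mm and 10.7 degrees, less where a joint would pass 70% of its speed; a pose out of reach is approached as far as the arm can. A call with a gripper value outside its range is refused whole. The fingers move at their own pace and stop on an object; FORCE is the grip in N (left out, the last holds). Time passes only in rows, so rows that repeat a pose let the fingers close. It gives the time, the measured TCP pose, the force and the opening at its end, in the units of the state.
- monitor.read_state(): the state, without advancing time (a new reading comes with each control period).
- viewer.camera(name): name is "side" or "top"; returns a dict with "color" (480x640x3 uint8, red, green, blue), "vertical_fov" (degrees; the focal length in pixels is half the picture's height over the tangent of half this angle, whatever the lens; pixels are square), "cx", "cy" (the principal point, pixels), "k1" (the pictures are not rectified: a ray, as slopes to the right and down, at radius r is drawn at 1 + k1 r^2 times it, then the intrinsics apply), "rvec" (rotation vector, rad) and "tvec" (3), from world to camera coordinates, as OpenCV has them. Camera axes: x right, y down, z forward; pixel columns grow to the right and rows downward; lengths in mm; the calibration is good to about 2 mm. A picture is of the moment at which its call begins. There is no depth.
- ticket.sign_off(): hands the job in, once; it reports no verdict.
The state is a dict: "clock": time; "joints": joint angles; "qd": joint speeds; "effort": joint torques, N m; "eef_pos": TCP position; "eef_rot": TCP orientation; "wrist_force": force on the tool from outside, world axes, zero at the start; "moment": the same for the moment, N m; "finger_gap": finger opening in mm.
Only numpy, scipy, OpenCV 4.12 (cv2) and the standard library are available. Lean on these libraries where they do the work, as an engineer would, in place of code of your own. Each camera call takes 0.05 s, during which the arm holds its last target. There are 200 camera calls.

## Working session

There is one attempt and no reset: what is moved stays moved. The work goes in short steps, Python scripts to look and compute and a shell command to move; the robot and the scene stay as the last step left them, time stands still between calls to the robot, and variables do not carry over. Pictures are saved under pics/ and viewed, about 8 in all and at most 12, crops included, and the job is handed in when it is done.

```bash
mkdir -p pics; ls; cat > h.py <<'E'
import numpy as np, cv2
from cell import monitor, viewer, ticket, manip
def K(c):
    f=240/np.tan(np.radians(c["vertical_fov"])/2); return f
def grab(name,fn=None):
    c=viewer.camera(name)
    if fn: cv2.imwrite("pics/"+fn,c["color"][:,:,::-1])
    return c
def ray(c,u,v):
    f=K(c); R,_=cv2.Rodrigues(np.array(c["rvec"],float)); t=np.array(c["tvec"],float).ravel()
    d=np.array([(u-c["cx"])/f,(v-c["cy"])/f]); s=d.copy()
    for _ in range(30): s=d/(1+c["k1"]*(s@s))
    return -R.T@t, R.T@np.array([s[0],s[1],1])
def onz(c,u,v,z):
    o,d=ray(c,u,v); return o+d*(z-o[2])/d[2]
def proj(c,P):
    P=np.atleast_2d(np.array(P,float)); p,_=cv2.projectPoints(P,np.array(c["rvec"],float),np.array(c["tvec"],float),np.array([[K(c),0,c["cx"]],[0,K(c),c["cy"]],[0,0,1.]]),np.array([c["k1"],0,0,0.])); return p[:,0]
E
python3 - <<'E'
from h import *
print(manip.finger_overhang, monitor.read_state())
for n in("side","top"):
    c=grab(n,n+"0.png"); print(n,{k:v for k,v in c.items() if k!="color"}, ray(c,320,240))
E
```

```text
pics
8.0 {'clock': 0.0, 'joints': array([-1.33258676e+00,  3.00475716e-01,  1.52161214e+00,  1.28789392e-05,
        1.32070874e+00, -6.66049502e-02]), 'qd': array([-0.0012793 ,  0.00089544,  0.00095164,  0.00042368, -0.00038719,
       -0.00023256]), 'effort': array([ 2.77503794e-03, -5.31803370e+01, -3.52734661e+01,  7.09142187e-02,
        2.44354480e-02, -1.05871582e-04]), 'eef_pos': array([ 164.99809847, -524.38533128,  212.87066196]), 'eef_rot': array([-1.57070375e+00,  1.20043742e-03, -1.26598495e+00]), 'wrist_force': array([-0.70807938, -0.5954239 , -0.35163401]), 'moment': array([-0.00428781,  0.00522277,  0.01910914]), 'finger_gap': 93.94329958708357}
side {'vertical_fov': 56.426854643281246, 'cx': 316.6466666898544, 'cy': 243.1026019177928, 'k1': -0.048772743770859266, 'rvec': array([ 0.70785328, -2.52778161,  1.20176322]), 'tvec': array([509.59776445, 317.12158813, 940.21012816])} (array([137.49038426, 713.45730402, 846.36052475]), array([ 0.41714927, -0.66314387, -0.6215553 ]))
top {'vertical_fov': 55.39019903946766, 'cx': 318.57242582493916, 'cy': 232.74244170311127, 'k1': 0.014449668389911262, 'rvec': array([ 2.22379809, -2.16350504,  0.09048188]), 'tvec': array([ -17.78916423,  618.14862707, 1246.10570437])} (array([ 532.21168069,   16.47301735, 1285.17818711]), array([ 0.05227344, -0.01719202, -0.99861585]))
```

View pics/top0.png

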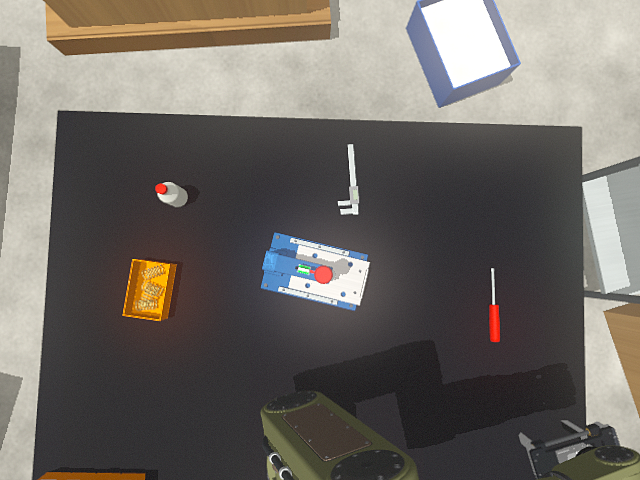

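View pics/side0.png

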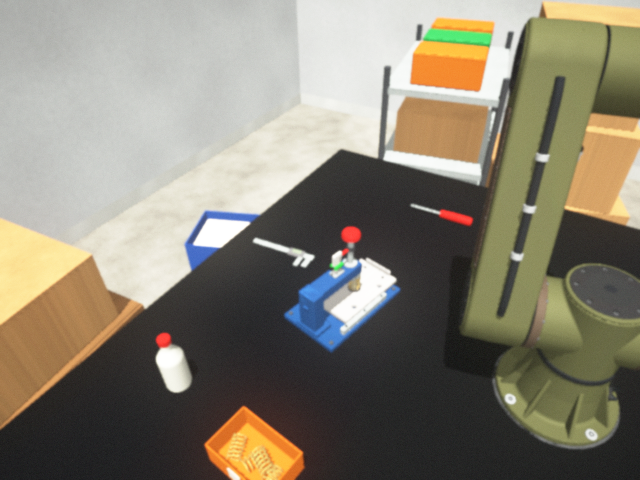

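The top view shows the tester at about (315,270): red knob at (322,275), column to the left, and the plate's free end to the right at about (362,285). In the side view the knob is at (351,235) and the green band at (338,265). Next I'll crop and measure.

```bash
python3 - <<'E'
from h import *
t=grab("top"); s=grab("side")
a=cv2.resize(t["color"][225:315,255:375],None,fx=5,fy=5,interpolation=cv2.INTER_CUBIC)
cv2.imwrite("pics/topc.png",a[:,:,::-1])
b=cv2.resize(s["color"][220:350,280:405],None,fx=4.6,fy=4.6,interpolation=cv2.INTER_CUBIC)
cv2.imwrite("pics/sidec.png",b[:,:,::-1])
def red(c,x0,x1,y0,y1):
    h=cv2.cvtColor(c["color"],cv2.COLOR_RGB2HSV); m=(((h[...,0]<6)|(h[...,0]>174))&(h[...,1]>170)&(h[...,2]>110)).astype(np.uint8)
    z=np.zeros_like(m); z[y0:y1,x0:x1]=m[y0:y1,x0:x1]
    n,l,st,ce=cv2.connectedComponentsWithStats(z); return [(st[i],ce[i]) for i in range(1,n) if st[i][4]>3]
for c,b in((t,(255,375,225,315)),(s,(280,405,220,350))):
    for q in red(c,*b): print(q)
# blue base mask quad on top view
h=cv2.cvtColor(t["color"],cv2.COLOR_RGB2HSV); v=h[...,2]; m=(v>75).astype(np.uint8)
z=np.zeros_like(m); z[225:315,250:380]=m[225:315,250:380]
cs,_=cv2.findContours(z,0,2); cc=max(cs,key=cv2.contourArea); r=cv2.minAreaRect(cc); print(r, cv2.boxPoints(r))
print([onz(t,*p,15).round(1) for p in cv2.boxPoints(r)])
E
```

```text
(array([310, 267,  21,  17,  51], dtype=int32), array([319.8627451 , 276.37254902]))
(array([325, 267,   4,   2,   4], dtype=int32), array([326.5, 267.5]))
(array([341, 226,  20,  16, 264], dtype=int32), array([350.60984848, 233.95454545]))
(array([343, 249,   5,   6,  22], dtype=int32), array([344.63636364, 251.13636364]))
((319.4999694824219, 269.5), (118.99998474121094, 88.99998474121094), -0.0) [[259.99997 314.     ]
 [259.99997 225.     ]
 [378.99997 225.     ]
 [378.99997 314.     ]]
[array([390.9, 153.8,  15. ]), array([635.8, 162.6,  15. ]), array([ 645.2, -169. ,   15. ]), array([ 399.2, -173.4,   15. ])]
```

View pics/topc.png

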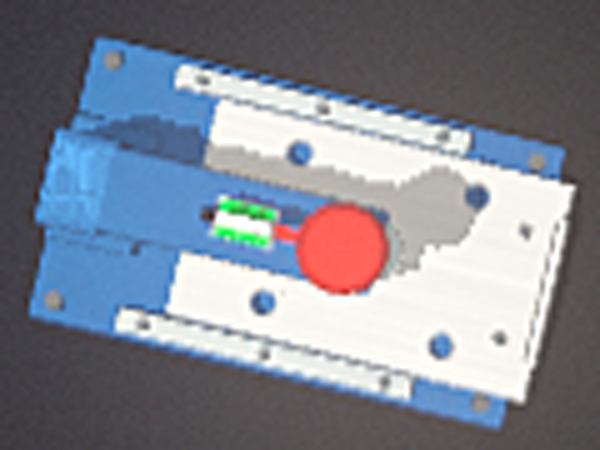

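View pics/sidec.png

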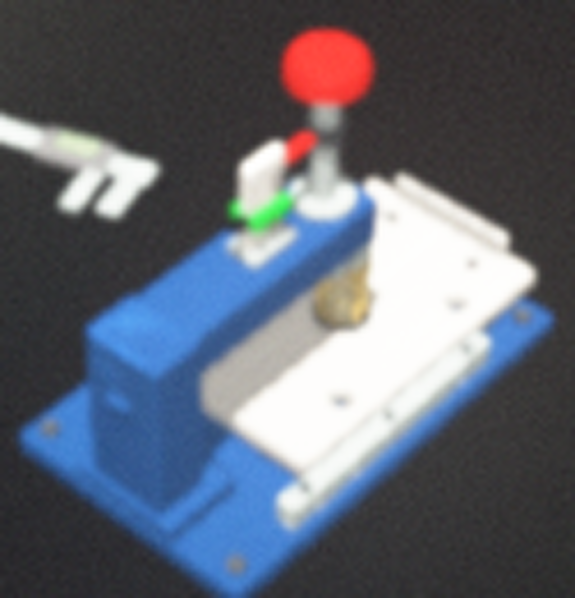

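The crops show four base corners, the plate holes in the channel, the lip at the right, the knob centre at top-crop (343,249), and the band about one band-height below the pointer in the side view.

```bash
cat > m.py <<'E'
from h import *
t=grab("top"); s=grab("side")
def T(x,y,z): return onz(t,x/5-.4+255,y/5-.4+225,z)
C=np.array([T(*p,15)[:2] for p in((98,38),(565,148),(502,428),(32,318))])
print("sides",np.linalg.norm(C-np.roll(C,-1,0),axis=1))
# tester coords: TL,(y155; ) image left=column
ey=(C[0]+C[3]-C[1]-C[2]); ey/=np.linalg.norm(ey); ex=np.array([ey[1],-ey[0]])
org=C.mean(0)-20*ey
print("org",org,"yaw",np.degrees(np.arctan2(ex[1],ex[0])))
loc=lambda P:((P[:2]-org)@ex,(P[:2]-org)@ey)
print("corners loc",[np.round(loc(c),1) for c in C])
print("knob loc",np.round(loc(T(343,249,225)),1), T(343,249,225))
print("holes",[np.round(loc(T(*p,32)),1) for p in((300,152),(477,197),(262,301),(441,346))])
print("end corners",[np.round(loc(T(*p,32)),1) for p in((576,184),(524,403))])
E
cat >> m.py <<'E'
w=lambda x,y,z:[*(org+x*ex+y*ey),z]
E
python3 - <<'E'
from m import *
# side band / pointer: crop coords
S=lambda x,y:(x/4.6-.39+280,y/4.6-.39+220)
h=cv2.cvtColor(s["color"],cv2.COLOR_RGB2HSV)
for nm,c in(("side",s),("top",t)):
    h=cv2.cvtColor(c["color"],cv2.COLOR_RGB2HSV); m=((abs(h[...,0].astype(int)-62)<18)&(h[...,1]>120)&(h[...,2]>90)).astype(np.uint8)
    m[:220]=0;m[350:]=0; ys,xs=np.nonzero(m); k=(xs>280)&(xs<405); print(nm,xs[k].min(),xs[k].max(),ys[k].min(),ys[k].max(),xs[k].mean(),ys[k].mean())
print("proj knob",proj(s,w(0,0,225)),"palm measured centre ~350.6,234")
# predicted collar corners (x+-9,y 34.5..61.5) for several heights
for z in(146,150,154,158):
    q=proj(s,[w(x,y,zz) for x in(-9,9) for y in(34.5,61.5) for zz in(z-4,z+4)]); print(z,q.min(0).round(1),q.max(0).round(1),q.mean(0).round(1))
print("band crop pts",S(232,210),S(290,198))
print("lip push pt",w(0,-130,0), "overarm top corner",proj(s,w(22,-22,130)),proj(s,w(-22,-22,130)))
E
```

```text
sides [266.77057791 158.2758226  265.99228484 158.67946354]
org [508.17214788 -11.99820482] yaw -11.636424250166353
corners loc [array([ 79.3, 153.7]), array([  79.1, -113.1]), array([ -79.1, -113.3]), array([-79.3, 152.7])]
knob loc [0.1 0.7] [508.37824992 -11.29715188 225.        ]
holes [array([43. , 29.9]), array([ 41.2, -70.1]), array([-40.7,  31.5]), array([-42.3, -69.1])]
end corners [array([  60.5, -121.4]), array([ -62., -120.])]
side 330 342 262 269 337.0769230769231 265.84615384615387
top 298 309 265 273 303.64864864864865 268.4594594594595
proj knob [[351.60280334 231.70588399]] palm measured centre ~350.6,234
146 [330.6 262.1] [344.1 273.8] [337.4 267.9]
150 [330.6 260.8] [344.1 272.6] [337.4 266.6]
154 [330.6 259.5] [344.2 271.3] [337.4 265.4]
158 [330.6 258.2] [344.2 270. ] [337.4 264.1]
band crop pts (330.04478260869564, 265.2621739130435) (342.6534782608696, 262.6534782608696)
lip push pt [np.float64(481.9510673992491), np.float64(-139.32634365350674), 0] overarm top corner [[349.37111495 254.63321613]] [[363.2915388  262.53080897]]
```

Positions agree: base sides come to 267 × 158 mm (270 × 160 given), the knob is within 1 mm of the axis, and the plate is about 19.5 mm short of home. I'll stage both fingers, half open, behind the plate's end face.

```bash
python3 -m jog '[{"grip":5,"dx":44.2,"dz":18.9,"dy":0,"spin":-60.9},{"grip":5,"dx":44.2,"dz":18.9,"dy":0,"spin":-60.9},{"grip":5,"dx":44.2,"dz":18.9,"dy":0,"spin":-60.9},{"grip":5,"dx":44.2,"dz":18.9,"dy":0,"spin":-60.9},{"grip":5,"dx":44.2,"dz":18.9,"dy":0,"spin":-60.9},{"grip":5,"dx":44.2,"dz":18.9,"dy":0,"spin":-60.9},{"grip":5,"dx":44.2,"dz":18.9,"dy":0,"spin":-60.9},{"grip":5,"dx":44.2,"dz":18.9,"dy":0,"spin":-60.9},{"grip":5,"dx":44.2,"dz":18.9,"dy":0,"spin":-60.9},{"grip":5,"dx":44.2,"dz":18.9,"dy":0,"spin":-60.9},{"grip":5,"dx":44.2,"dz":18.9,"dy":0,"spin":-60.9},{"grip":5,"dx":44.2,"dz":18.9,"dy":0,"spin":-60.9}]'
python3 - <<'E'
from h import *
s=grab("side","stage.png")
E
```

```text
clock: 1.8
eef_pos: [399.4, -746.9, 173.9]
eef_rot: [-1.604, -0.028, -0.203]
wrist_force: [-1.1, -0.2, 0.6]
finger_gap: 50.3
```

View pics/stage.png

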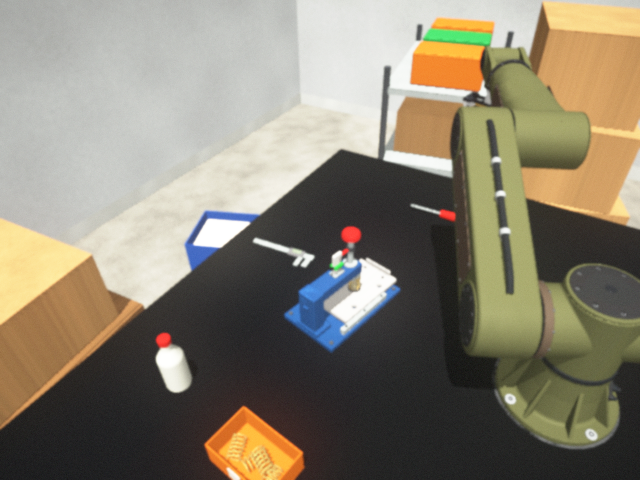

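I got a sign wrong in that move (y shift), so the arm ran to its reach limit in free space and touched nothing. I'll come back partway and check the tilt.

```bash
python3 -m jog '[{"grip":5,"dx":-2.5,"dz":6,"dy":0,"spin":0},{"grip":5,"dx":-2.5,"dz":12,"dy":0,"spin":0},{"grip":5,"dx":-2.5,"dz":18,"dy":0,"spin":0},{"grip":5,"dx":-2.5,"dz":24,"dy":0,"spin":0},{"grip":5,"dx":-2.5,"dz":30,"dy":0,"spin":0},{"grip":5,"dx":-2.5,"dz":30,"dy":0,"spin":0},{"grip":5,"dx":-2.5,"dz":30,"dy":0,"spin":0}]'; python3 -c "
from h import *
print(monitor.read_state())"
```

```text
clock: 2.72
eef_pos: [436.5, -445.1, 163.7]
eef_rot: [-1.604, -0.028, -0.2]
wrist_force: [0.6, -0.2, -0.2]
finger_gap: 49.9
{'clock': 2.725, 'joints': array([-0.84985429,  0.48021869,  1.39072302, -0.01004143,  1.22837361,
       -0.64666574]), 'qd': array([-0.0595676 ,  0.04828554, -0.08982425, -0.00912303,  0.01452133,
       -0.03469377]), 'effort': array([  3.09299245, -63.83406401, -31.23283625,   0.19823867,
        -0.22230668,   0.61220823]), 'eef_pos': array([ 436.51801153, -445.07320174,  163.65304191]), 'eef_rot': array([-1.60392692, -0.02794243, -0.19955394]), 'wrist_force': array([ 0.64673952, -0.17112743, -0.15292451]), 'moment': array([-0.06254064, -0.03019475, -0.02143615]), 'finger_gap': 49.93345394271489}
```

The command now carries a 2.4° tilt, which is harmless for pushing and pressing. I'll add a helper that gives shifts from the current pose.

```bash
cat > go.py <<'E'
from h import *
import sys
from scipy.spatial.transform import Rotation as Ro
org=np.array([508.2,-12.0]); a=np.radians(-11.64); ex=np.array([np.cos(a),np.sin(a)]); ey=np.array([-ex[1],ex[0]])
st=monitor.read_state(); R=Ro.from_euler("xyz",st["eef_rot"]).as_matrix(); p=np.array(st["eef_pos"])
tip=p+8*R[:,1]; l=tip[:2]-org
print("clock",st["clock"],"tip local",l@ex,l@ey,tip[2],"F",np.round(st["wrist_force"],1),"tooly",R[:,1].round(3),"yaw",np.degrees(st["eef_rot"][2]))
x,y,z=map(float,sys.argv[1:4]); tgt=np.array([*(org+x*ex+y*ey),z])
print("shift cm dx,dy,dz for tip:",(R.T@(tgt-tip)/10).round(2))
E
python3 go.py 0 -150 100;python3 go.py 0 -150 22
```

```text
clock 2.725 tip local 17.394123583507316 -438.893764864801 155.660553258107 F [ 0.6 -0.2 -0.2] tooly [ 0.021 -0.038 -0.999] yaw -11.433598529037848
shift cm dx,dy,dz for tip: [-1.79  4.56 29.06]
clock 2.725 tip local 17.394123583507316 -438.893764864801 155.660553258107 F [ 0.6 -0.2 -0.2] tooly [ 0.021 -0.038 -0.999] yaw -11.433598529037848
shift cm dx,dy,dz for tip: [-2.01 12.35 29.32]
```

```bash
python3 -m jog '[{"grip":5,"dx":-1.8,"dz":6,"dy":2,"spin":0},{"grip":5,"dx":-1.8,"dz":12,"dy":3.5,"spin":0},{"grip":5,"dx":-1.8,"dz":18,"dy":4.6,"spin":0},{"grip":5,"dx":-1.8,"dz":24,"dy":4.6,"spin":0},{"grip":5,"dx":-1.8,"dz":29,"dy":4.6,"spin":0},{"grip":5,"dx":-2,"dz":29.3,"dy":8,"spin":0},{"grip":5,"dx":-2,"dz":29.3,"dy":12.3,"spin":0},{"grip":5,"dx":-2,"dz":29.3,"dy":12.3,"spin":0},{"grip":5,"dx":-2,"dz":29.3,"dy":12.3,"spin":0}]'; python3 go.py 0 -130 22
python3 - <<'E'
from h import *
t=grab("top"); s=grab("side")
a=cv2.resize(t["color"][215:325,250:410],None,fx=3,fy=3); b=cv2.resize(s["color"][200:350,280:440],None,fx=3,fy=3)
o=np.zeros((450,960,3),np.uint8); o[:330,:480]=a; o[:,480:]=b
cv2.imwrite("pics/st2.png",cv2.resize(o,(800,375))[:,:,::-1])
E
```

```text
clock: 3.85
eef_pos: [478.6, -162.8, 31.1]
eef_rot: [-1.604, -0.029, -0.203]
wrist_force: [-0.4, -0.1, -0.4]
finger_gap: 49.8
clock 3.85 tip local 1.6704701028491207 -153.9038618109535 23.154616498808576 F [-0.4 -0.1 -0.4] tooly [ 0.022 -0.039 -0.999] yaw -11.65404326440205
shift cm dx,dy,dz for tip: [-0.17  0.03  2.39]
```

View pics/st2.png

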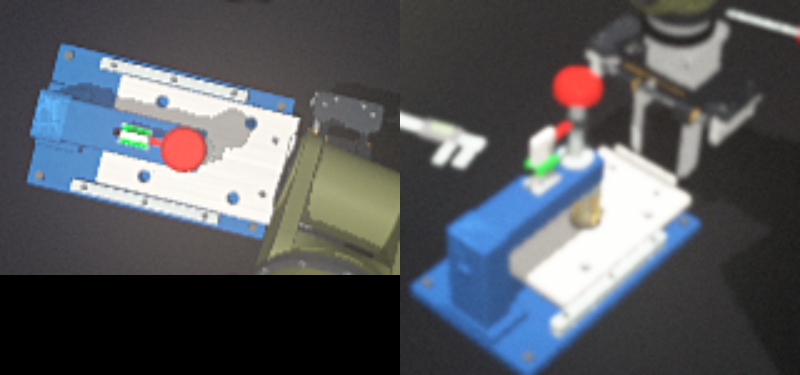

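The fingers are behind the lip and square to it. Now a slow approach and push at 20 mm/s.

```bash
python3 -m jog '[{"grip":5,"dx":-0.2,"dz":1.0,"dy":0.1,"spin":0},{"grip":5,"dx":-0.2,"dz":1.8,"dy":0.1,"spin":0},{"grip":5,"dx":-0.2,"dz":2.05,"dy":0.1,"spin":0},{"grip":5,"dx":-0.2,"dz":2.3,"dy":0.1,"spin":0},{"grip":5,"dx":-0.2,"dz":2.55,"dy":0.1,"spin":0},{"grip":5,"dx":-0.2,"dz":2.8,"dy":0.1,"spin":0},{"grip":5,"dx":-0.2,"dz":3.05,"dy":0.1,"spin":0},{"grip":5,"dx":-0.2,"dz":3.3,"dy":0.1,"spin":0},{"grip":5,"dx":-0.2,"dz":3.55,"dy":0.1,"spin":0},{"grip":5,"dx":-0.2,"dz":3.8,"dy":0.1,"spin":0},{"grip":5,"dx":-0.2,"dz":4.0,"dy":0.1,"spin":0}]'; python3 go.py 0 -110 22
```

```text
clock: 5.32
eef_pos: [484.1, -122.8, 27.6]
eef_rot: [-1.605, -0.028, -0.203]
wrist_force: [-1.9, -4.9, 3.1]
finger_gap: 50.3
clock 5.325 tip local -0.9856552163771868 -113.65756534777736 19.594277134719565 F [-1.9 -4.9  3.1] tooly [ 0.021 -0.039 -0.999] yaw -11.616535173954285
shift cm dx,dy,dz for tip: [ 0.11 -0.25  0.36]
```

```bash
python3 -m jog '[{"grip":5,"dx":0.1,"dz":0.2,"dy":-0.1,"spin":0},{"grip":5,"dx":0.1,"dz":0.35,"dy":-0.1,"spin":0},{"grip":5,"dx":0.1,"dz":0.45,"dy":-0.1,"spin":0},{"grip":5,"dx":0.1,"dz":0.45,"dy":-0.1,"spin":0}]'; python3 go.py 0 -108 22
python3 - <<'E'
from h import *
t=grab("top"); s=grab("side")
a=cv2.resize(t["color"][225:315,255:375],None,fx=4,fy=4,interpolation=2); b=cv2.resize(s["color"][240:350,280:405],None,fx=4,fy=4,interpolation=2)
o=np.zeros((440,980,3),np.uint8); o[:360,:480]=a; o[:,480:]=b
cv2.imwrite("pics/p3.png",cv2.resize(o,(800,359))[:,:,::-1])
E
```

```text
clock: 5.82
eef_pos: [485.7, -118.0, 28.1]
eef_rot: [-1.604, -0.027, -0.202]
wrist_force: [0.1, -0.4, -0.2]
finger_gap: 49.8
clock 5.825 tip local -0.3911273896114645 -108.61952301767298 20.078507920104606 F [ 0.1 -0.4 -0.2] tooly [ 0.02  -0.038 -0.999] yaw -11.602314970534614
shift cm dx,dy,dz for tip: [ 0.04 -0.19  0.06]
```

View pics/p3.png

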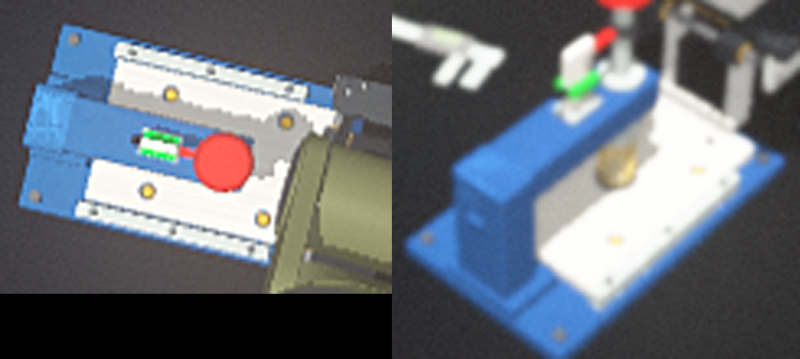

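Brass pins now show in all four holes, the plate lies below the rail tops, and the push force has gone to zero, so the plate has dropped home. I'll back off, lift, close the fingers and go above the knob.

```bash
python3 go.py 0 0 240; python3 -m jog '[{"grip":5,"dx":0,"dz":-2,"dy":-0.2,"spin":0},{"grip":5,"dx":0,"dz":-5,"dy":-0.2,"spin":0},{"grip":5,"dx":0,"dz":-5,"dy":-6,"spin":0},{"grip":5,"dx":0,"dz":-5,"dy":-12,"spin":0},{"grip":2,"dx":0,"dz":-5,"dy":-18,"spin":0},{"grip":0,"dx":0,"dz":-5,"dy":-23.5,"spin":0},{"grip":0,"dx":0,"dz":-4,"dy":-23.5,"spin":0},{"grip":0,"dx":0,"dz":-4,"dy":-23.5,"spin":0}]' 20; python3 go.py 0 0 240
```

```text
clock 5.925 tip local -0.358578351331672 -108.73507040180418 20.119431071596964 F [-0.3  0.  -0.9] tooly [ 0.02  -0.038 -0.999] yaw -11.609841324783764
shift cm dx,dy,dz for tip: [  0.64 -22.33  10.14]
clock: 6.92
eef_pos: [472.7, -147.9, 263.4]
eef_rot: [-1.604, -0.027, -0.202]
wrist_force: [0.0, -1.1, -1.4]
finger_gap: 12.7
clock 6.925 tip local -7.103598918844365 -140.49122776061287 255.37410295626245 F [ 0.  -1.1 -1.4] tooly [ 0.019 -0.037 -0.999] yaw -11.56988792921618
shift cm dx,dy,dz for tip: [ 0.69  1.09 14.09]
```

```bash
python3 -m jog '[{"grip":0,"dx":0.7,"dz":5,"dy":0.5,"spin":0},{"grip":0,"dx":0.7,"dz":10,"dy":1.0,"spin":0},{"grip":0,"dx":0.7,"dz":14,"dy":1.1,"spin":0},{"grip":0,"dx":0.7,"dz":14.1,"dy":1.1,"spin":0},{"grip":0,"dx":0.7,"dz":14.1,"dy":1.1,"spin":0}]'; python3 go.py 0 0 208
python3 - <<'E'
from h import *
ims=[grab("side")["color"].astype(float) for _ in range(4)]
a=np.mean(ims,0)
np.save("sideup.npy",a)
b=cv2.resize(a[215:285,310:385].astype(np.uint8),None,fx=8,fy=8,interpolation=2)
cv2.imwrite("pics/p4.png",b[:,:,::-1])
E
```

```text
clock: 7.55
eef_pos: [508.2, -12.6, 247.7]
eef_rot: [-1.604, -0.026, -0.202]
wrist_force: [-0.4, 0.1, 0.2]
finger_gap: 0.3
clock 7.55 tip local 0.3140542475996612 -0.9086974179032772 239.71265510977634 F [-0.4  0.1  0.2] tooly [ 0.018 -0.038 -0.999] yaw -11.599580259681485
shift cm dx,dy,dz for tip: [-0.11  3.16  0.2 ]
```

View pics/p4.png

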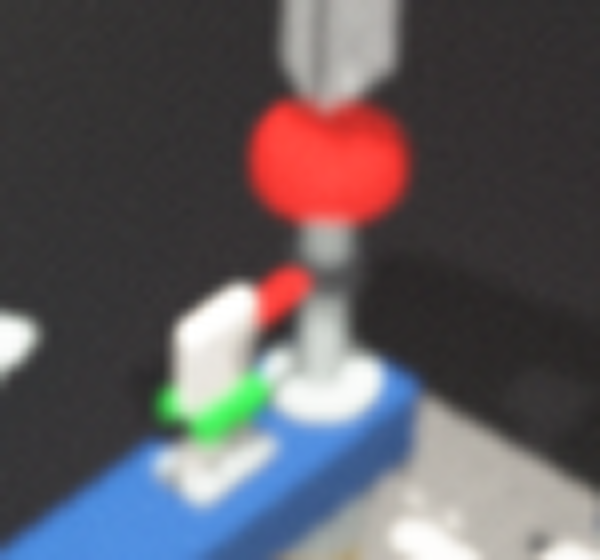

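The fingers are over the knob. The pointer (tip about (258,312)) is above the green collar, whose near face runs (210,430) to (268,385). I'll work out the band height from these, using the pointer at its known 178 mm as a local reference.

```bash
cat > band.py <<'E'
from h import *
org=np.array([508.2,-12.0]); a=np.radians(-11.64); ex=np.array([np.cos(a),np.sin(a)]); ey=np.array([-ex[1],ex[0]])
w=lambda x,y,z:[*(org+x*ex+y*ey),z]
L=[grab("side") for _ in range(4)]; s=L[0]
A=np.mean([c["color"].astype(float) for c in L],0)
g=A[...,1]-np.maximum(A[...,0],A[...,2]); r=A[...,0]-np.maximum(A[...,1],A[...,2])
def cen(m,u,v0,v1):
    q=np.clip(m[v0:v1,u],25,None)-25; return (q*np.arange(v0,v1)).sum()/q.sum() if q.max()>20 else np.nan, q.sum()
def pred(x,y0,y1,z,us):
    p=proj(s,[w(x,y,z) for y in np.linspace(y0,y1,40)]); o=np.argsort(p[:,0]); return np.interp(us,p[o,0],p[o,1])
us=np.arange(335,345)
print("green",[(u,round(cen(g,u,255,275)[0],2),round(cen(g,u,255,275)[1])) for u in range(328,346)])
for z in(146,150,154,158): print(z,pred(-9,34.5,61.5,z,us).round(2))
print("ends of face",proj(s,[w(-9,34.5,152),w(-9,61.5,152)]).round(1).tolist())
E
python3 - <<'E'
from band import *
print("red",[(u,round(cen(r,u,244,260)[0],2),round(cen(r,u,244,260)[1])) for u in range(338,352)])
us=np.arange(340,352)
for z in(174,178): print(z,us[0],pred(0,5,36,z,us).round(2))
print("tip",proj(s,[w(0,35,178)]),"post top",proj(s,[w(x,y,188) for x in(-5,5) for y in(35,61)]).round(1).tolist())
E
grep -n "" /dev/null; python3 - <<'E'
E
```

```text
green [(328, nan, 0), (329, np.float64(265.04), 57), (330, np.float64(265.04), 259), (331, np.float64(265.09), 293), (332, np.float64(265.64), 140), (333, np.float64(267.23), 96), (334, np.float64(267.76), 248), (335, np.float64(267.76), 406), (336, np.float64(267.46), 489), (337, np.float64(266.9), 501), (338, np.float64(266.15), 496), (339, np.float64(265.3), 516), (340, np.float64(264.5), 558), (341, np.float64(263.78), 486), (342, np.float64(263.55), 295), (343, np.float64(263.3), 92), (344, nan, 0), (345, nan, 0)]
146 [272.55 272.55 272.1  271.34 270.58 269.83 269.07 268.31 267.55 266.8 ]
150 [271.26 271.26 270.83 270.07 269.32 268.56 267.81 267.05 266.3  265.54]
154 [269.98 269.98 269.55 268.8  268.05 267.29 266.54 265.79 265.04 264.28]
158 [268.68 268.68 268.27 267.52 266.77 266.02 265.27 264.52 263.77 263.02]
ends of face [[344.1, 264.8], [336.4, 270.6]]
red [(338, nan, 0), (339, nan, 0), (340, nan, 0), (341, nan, 38), (342, np.float64(252.43), 440), (343, np.float64(252.08), 791), (344, np.float64(251.5), 902), (345, np.float64(250.93), 854), (346, np.float64(250.47), 727), (347, np.float64(250.07), 525), (348, np.float64(249.87), 236), (349, nan, 19), (350, nan, 0), (351, nan, 0)]
174 340 [256.29 256.22 255.49 254.75 254.02 253.29 252.55 251.82 251.09 250.35
 249.92 249.92]
178 340 [254.97 254.92 254.19 253.46 252.73 251.99 251.26 250.53 249.8  249.07
 248.61 248.61]
tip [[341.21833481 254.7579359 ]] post top [[342.9, 252.4], [335.4, 257.9], [339.6, 250.5], [332.1, 255.9]]
```

```bash
cat > edge.py <<'E'
from band import *
def edges(m,u,v0,v1):
    q=m[v0:v1,u]; k=int(q.argmax()); h=q[k]/2
    if q[k]<60: return (np.nan,np.nan)
    j=k
    while q[j]>h: j+=1
    b=v0+j-1+(q[j-1]-h)/(q[j-1]-q[j])
    j=k
    while q[j]>h: j-=1
    return round(v0+j+(h-q[j])/(q[j+1]-q[j]),2), round(b,2)
def bandz(lo=0):
    print("green edges",[(u,*map(float,edges(g,u,250,280))) for u in range(335,343)])
    print("red edges",[(u,*map(float,edges(r,u,244+lo,262+lo))) for u in range(342,349)])
E
python3 - <<'E' | tail -9
from edge import *
bandz()
us=np.arange(335,343)
for z in(142,146,150,154): print("bottom pred x-9",z,pred(-9,34.5,61.5,z,us+1.0).round(2))
us=np.arange(342,349)
for x in(-2,-4): print("pointer bottom pred x",x,"z176",pred(x,-10,36,176,us+1.0).round(2))
E
python3 -m jog '[{"grip":0,"dx":-0.1,"dz":0.1,"dy":0.8,"spin":0},{"grip":0,"dx":-0.1,"dz":0.15,"dy":1.3,"spin":0},{"grip":0,"dx":-0.1,"dz":0.15,"dy":1.7,"spin":0},{"grip":0,"dx":-0.1,"dz":0.2,"dy":2.1,"spin":0},{"grip":0,"dx":-0.1,"dz":0.2,"dy":2.5,"spin":0},{"grip":0,"dx":-0.1,"dz":0.2,"dy":2.9,"spin":0},{"grip":0,"dx":-0.1,"dz":0.2,"dy":3.1,"spin":0},{"grip":0,"dx":-0.1,"dz":0.2,"dy":3.2,"spin":0},{"grip":0,"dx":-0.1,"dz":0.2,"dy":3.2,"spin":0}]'; python3 go.py 0 0 200
python3 - <<'E'
from edge import *
bandz(5)
b=cv2.resize(A[215:285,310:385].astype(np.uint8),None,fx=8,fy=8,interpolation=2)
cv2.imwrite("pics/p5.png",b[:,:,::-1])
E
```

```text
ends of face [[344.1, 264.8], [336.4, 270.6]]
green edges [(335, 265.62, 269.89), (336, 264.99, 269.87), (337, 264.49, 269.29), (338, 263.73, 268.53), (339, 262.8, 267.78), (340, 261.77, 267.17), (341, 261.48, 266.1), (342, 261.78, 265.25)]
red edges [(342, 249.67, 255.3), (343, 249.16, 255.01), (344, 248.46, 254.54), (345, 248.06, 253.8), (346, 247.93, 252.93), (347, 248.11, 252.08), (348, 248.35, 251.48)]
bottom pred x-9 142 [273.82 273.36 272.6  271.84 271.08 270.32 269.56 268.8 ]
bottom pred x-9 146 [272.55 272.1  271.34 270.58 269.83 269.07 268.31 267.55]
bottom pred x-9 150 [271.26 270.83 270.07 269.32 268.56 267.81 267.05 266.3 ]
bottom pred x-9 154 [269.98 269.55 268.8  268.05 267.29 266.54 265.79 265.04]
pointer bottom pred x -2 z176 [254.96 254.23 253.49 252.76 252.03 251.29 250.56]
pointer bottom pred x -4 z176 [255.82 255.08 254.35 253.61 252.88 252.14 251.41]
clock: 9.28
eef_pos: [508.6, -11.2, 216.8]
eef_rot: [-1.604, -0.028, -0.203]
wrist_force: [-1.8, 2.4, 3.7]
finger_gap: 0.4
clock 9.275 tip local 0.4616623797747297 0.6298111619327345 208.84493164411782 F [-1.8  2.4 
[... 649 characters left out ...]
55 272.1  271.34 270.58 269.83 269.07 268.31 267.55 266.8 ]
150 [271.26 271.26 270.83 270.07 269.32 268.56 267.81 267.05 266.3  265.54]
154 [269.98 269.98 269.55 268.8  268.05 267.29 266.54 265.79 265.04 264.28]
158 [268.68 268.68 268.27 267.52 266.77 266.02 265.27 264.52 263.77 263.02]
ends of face [[344.1, 264.8], [336.4, 270.6]]
green edges [(335, 265.65, 269.87), (336, 265.02, 269.85), (337, 264.48, 269.27), (338, 263.72, 268.54), (339, 262.76, 267.77), (340, 261.78, 267.19), (341, 261.47, 266.31), (342, 261.73, 265.47)]
red edges [(342, 255.52, 259.82), (343, 254.6, 259.12), (344, 253.94, 258.54), (345, 253.45, 258.3), (346, 253.28, 257.81), (347, 253.49, 257.26), (348, 253.78, 256.83)]
```

View pics/p5.png

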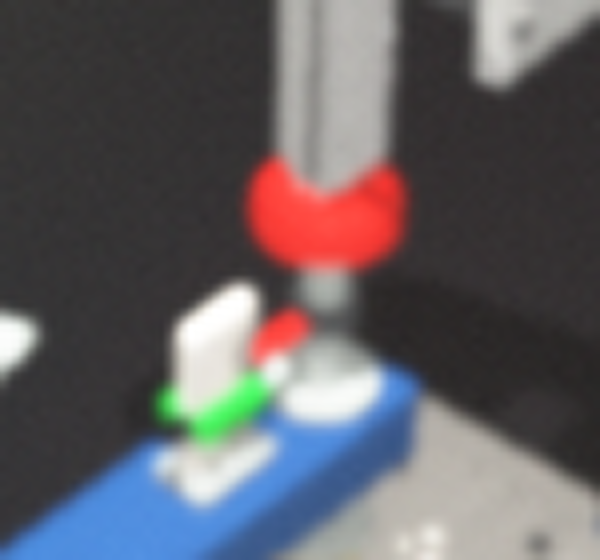

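The travel is now about 16.7 mm. The pointer reference puts the band middle at about 155 mm, so the target travel is about 23 mm. I'll press another 6 mm slowly and check.

```bash
python3 -m jog '[{"grip":0,"dx":0,"dz":0,"dy":0.2,"spin":0},{"grip":0,"dx":0,"dz":0,"dy":0.35,"spin":0},{"grip":0,"dx":0,"dz":0,"dy":0.5,"spin":0},{"grip":0,"dx":0,"dz":0,"dy":0.6,"spin":0},{"grip":0,"dx":0,"dz":0,"dy":0.6,"spin":0},{"grip":0,"dx":0,"dz":0,"dy":0.6,"spin":0}]'; python3 go.py 0 0 200
python3 - <<'E' | tail -3
from edge import *
bandz(7)
b=cv2.resize(A[235:285,315:370].astype(np.uint8),None,fx=12,fy=12,interpolation=2)
cv2.imwrite("pics/p6.png",b[:,:,::-1])
E
```

```text
clock: 10.22
eef_pos: [508.7, -11.3, 211.1]
eef_rot: [-1.604, -0.028, -0.203]
wrist_force: [-3.6, 2.8, 7.8]
finger_gap: 0.4
clock 10.225 tip local 0.5936684702758743 0.5412609863401597 203.09115485057944 F [-3.6  2.8  7.8] tooly [ 0.021 -0.038 -0.999] yaw -11.60352285100417
shift cm dx,dy,dz for tip: [-0.07  0.31 -0.04]
ends of face [[344.1, 264.8], [336.4, 270.6]]
green edges [(335, 265.66, 269.88), (336, 264.99, 269.86), (337, 264.46, 269.3), (338, 263.73, 268.54), (339, 262.78, 267.76), (340, 261.85, 267.19), (341, 261.75, 266.46), (342, 262.1, 265.53)]
red edges [(342, 257.26, 260.83), (343, 256.4, 260.71), (344, 255.7, 260.27), (345, 255.28, 259.92), (346, 255.11, 259.56), (347, 255.29, 259.0), (348, 255.54, 258.57)]
```

View pics/p6.png

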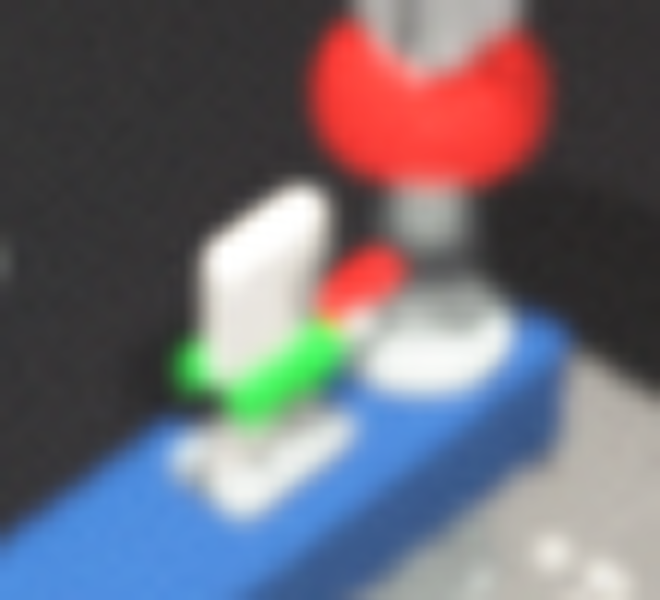

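The pointer stands in line with the green band: red top-edge shift gives 22.2 mm travel, against a band estimate of 22.5–23 mm, and the 7.8 N force fits. I'll hold here for about 1.6 s, then release upward.

```bash
python3 -m jog '[{"grip":0,"dx":0,"dz":0,"dy":0.02,"spin":0},{"grip":0,"dx":0,"dz":0,"dy":0.02,"spin":0},{"grip":0,"dx":0,"dz":0,"dy":0.02,"spin":0},{"grip":0,"dx":0,"dz":0,"dy":0.02,"spin":0},{"grip":0,"dx":0,"dz":0,"dy":0.02,"spin":0},{"grip":0,"dx":0,"dz":0,"dy":0.02,"spin":0},{"grip":0,"dx":0,"dz":0,"dy":0.02,"spin":0},{"grip":0,"dx":0,"dz":0,"dy":0.02,"spin":0},{"grip":0,"dx":0,"dz":0,"dy":0.02,"spin":0},{"grip":0,"dx":0,"dz":0,"dy":0.02,"spin":0},{"grip":0,"dx":0,"dz":0,"dy":0.02,"spin":0},{"grip":0,"dx":0,"dz":0,"dy":0.02,"spin":0},{"grip":0,"dx":0,"dz":0,"dy":0.02,"spin":0}]'; python3 -m jog '[{"grip":0,"dx":0,"dz":0,"dy":-0.5,"spin":0},{"grip":0,"dx":0,"dz":0,"dy":-1,"spin":0},{"grip":0,"dx":0,"dz":0,"dy":-1.5,"spin":0},{"grip":0,"dx":0,"dz":0,"dy":-2,"spin":0},{"grip":0,"dx":0,"dz":0,"dy":-2.5,"spin":0},{"grip":0,"dx":0,"dz":0,"dy":-3.5,"spin":0},{"grip":0,"dx":0,"dz":0,"dy":-6,"spin":0},{"grip":0,"dx":0,"dz":-4,"dy":-8,"spin":0},{"grip":0,"dx":0,"dz":-10,"dy":-8,"spin":0},{"grip":0,"dx":0,"dz":-15,"dy":-8,"spin":0},{"grip":0,"dx":0,"dz":-15,"dy":-8,"spin":0},{"grip":0,"dx":0,"dz":-15,"dy":-8,"spin":0}]'; python3 go.py 0 0 200
python3 - <<'E' | tail -2
from edge import *
bandz(0)
t=grab("top")
a=cv2.resize(t["color"][225:315,255:375],None,fx=3,fy=3,interpolation=2); b=cv2.resize(A[215:350,280:405].astype(np.uint8),None,fx=3,fy=3,interpolation=2)
o=np.zeros((405,735,3),np.uint8); o[:270,:360]=a; o[:,360:]=b
cv2.imwrite("pics/p7.png",o[:,:,::-1])
E
```

```text
clock: 12.05
eef_pos: [508.7, -11.3, 210.9]
eef_rot: [-1.603, -0.028, -0.203]
wrist_force: [-3.9, 4.4, 7.8]
finger_gap: 0.7
clock: 13.55
eef_pos: [476.8, -154.9, 295.6]
eef_rot: [-1.604, -0.028, -0.203]
wrist_force: [0.2, 0.0, -1.7]
finger_gap: 0.4
clock 13.55 tip local -1.6701207717173037 -146.56740578628398 287.6160641263412 F [ 0.2  0.  -1.7] tooly [ 0.02  -0.038 -0.999] yaw -11.6287915697412
shift cm dx,dy,dz for tip: [-0.07  8.28 14.94]
green edges [(335, 265.67, 269.87), (336, 264.99, 269.83), (337, 264.49, 269.28), (338, 263.75, 268.55), (339, 262.79, 267.77), (340, 261.78, 267.16), (341, 261.47, 266.13), (342, 261.79, 265.24)]
red edges [(342, 249.63, 255.3), (343, 249.14, 254.97), (344, 248.44, 254.53), (345, 248.05, 253.79), (346, 247.93, 252.95), (347, 248.09, 252.1), (348, 248.33, 251.48)]
```

View pics/p7.png

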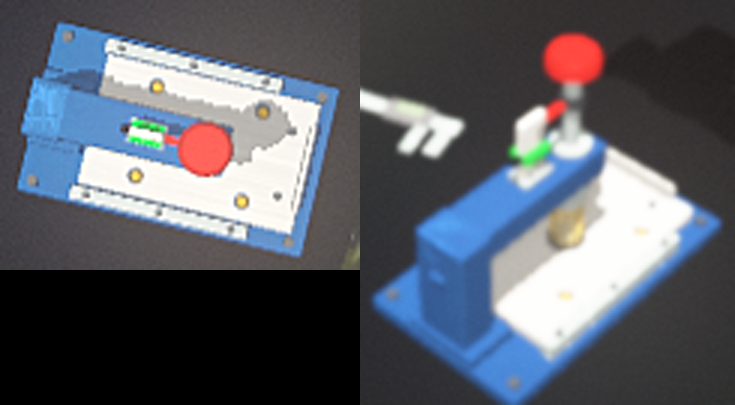

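The plate is seated with all four pins showing, the pointer is back at its original pixels (travel 0), the band hasn't moved, and the robot is clear. I'm handing in.

```bash
python3 -c "
from h import *
print(ticket.sign_off())"
```

```text
the job is handed in; nothing more can be done
None
```

The job is done and handed in at about 13.8 s of the 58 s allowed.

- **Plate:** I pushed it home at 20 mm/s with two fingertips on its end face. All four brass pins show in the holes, the push force fell from about 5 N to zero, and the plate lies below the rail tops.
- **Press:** I pressed the knob to about 22.2 mm of travel at 7.8 N and held it for about 2 s. The band's middle worked out at 22.5–23 mm of travel, so the pointer stood within about 1 mm of it. That rests on an image scale of about 3 mm per pixel. The force reading pointed to slightly less travel, about 21.5 mm, which is within its noise.
- **Release:** In the last picture the pointer edges match the unpressed ones to within 0.05 px, so the ram is fully up. The green band has not moved and the robot is clear.
- **Other things on the bench:** I never went near them, but I did not check them again at the end.
- **One slip:** A sign error in my first move sent the arm to its reach limit in free space, touching nothing. It left a harmless 2.4° tool tilt for the rest of the job.

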